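# Run a fingertip along a row of stoppers to seat them

### The job

Close the metal block by running the fingertips along its row of five orange stoppers, pressing them fully home one after the other from the end where the blue-capped vial stands to the end with the black-capped one. From the first stopper to the last keep the fingertips on the row or only a finger's breadth above it, and press gently. Do not lift or shift the block, and leave the vials and everything else as they stand.

Things in the scene. Friction and masses are not known exactly. Their poses are not given: they have to be found in the camera images.
- block: metal block of 58 x 192 x 36 mm (x, y, z) and 1.3 kg, standing loose on rubber feet on a thin blue mat (3 mm thick, fixed); origin at the centre of its underside, its z axis up, its y axis along the row of stoppers. The five sockets lie on its centre line at y = +72, +36, 0, -36, -72 mm for stopper1 to stopper5.
- stopper1_top (a point): middle of the top of orange stopper 1, a low cone 32 mm wide with a flat of 8 mm on top and sides sloping at 29 degrees, of slick plastic; the flat stands 7 mm above the block's top while the stopper is up (about 43 mm above the block's underside) and 2.5 mm above it when fully home
- stopper2_top (a point): middle of the top of orange stopper 2, a low cone 32 mm wide with a flat of 8 mm on top and sides sloping at 29 degrees, of slick plastic; the flat stands 7 mm above the block's top while the stopper is up (about 43 mm above the block's underside) and 2.5 mm above it when fully home
- stopper3_top (a point): middle of the top of orange stopper 3, a low cone 32 mm wide with a flat of 8 mm on top and sides sloping at 29 degrees, of slick plastic; the flat stands 7 mm above the block's top while the stopper is up (about 43 mm above the block's underside) and 2.5 mm above it when fully home
- stopper4_top (a point): middle of the top of orange stopper 4, a low cone 32 mm wide with a flat of 8 mm on top and sides sloping at 29 degrees, of slick plastic; the flat stands 7 mm above the block's top while the stopper is up (about 43 mm above the block's underside) and 2.5 mm above it when fully home
- stopper5_top (a point): middle of the top of orange stopper 5, a low cone 32 mm wide with a flat of 8 mm on top and sides sloping at 29 degrees, of slick plastic; the flat stands 7 mm above the block's top while the stopper is up (about 43 mm above the block's underside) and 2.5 mm above it when fully home
- stopper1 (a joint): how far stopper 1 is pressed in (m): about 0 when up, 0.0045 when fully home against its stop. It moves straight down, takes about 3 N, has no spring and stays where it is left; the cone lets a fingertip slide on to it from the side.
- stopper2 (a joint): how far stopper 2 is pressed in (m): about 0 when up, 0.0045 when fully home against its stop. It moves straight down, takes about 3 N, has no spring and stays where it is left; the cone lets a fingertip slide on to it from the side.
- stopper3 (a joint): how far stopper 3 is pressed in (m): about 0 when up, 0.0045 when fully home against its stop. It moves straight down, takes about 3 N, has no spring and stays where it is left; the cone lets a fingertip slide on to it from the side.
- stopper4 (a joint): how far stopper 4 is pressed in (m): about 0 when up, 0.0045 when fully home against its stop. It moves straight down, takes about 3 N, has no spring and stays where it is left; the cone lets a fingertip slide on to it from the side.
- stopper5 (a joint): how far stopper 5 is pressed in (m): about 0 when up, 0.0045 when fully home against its stop. It moves straight down, takes about 3 N, has no spring and stays where it is left; the cone lets a fingertip slide on to it from the side.
- blue_vial_mid (a point): centre (half-way up) of a glass vial with a blue cap, 22 mm across, 54 mm high, standing loose 125 mm from the block's centre in line with the row: it marks the end at which to start, which may be either end
- black_vial_mid (a point): centre of a like vial with a black cap, standing loose at the other end of the row, in the same way
- timer: white lab timer, 66 x 66 x 22 mm, lying on the bench to the right; origin at the centre of its underside; a bystander
- petri: petri dish with lid, 57 mm across, 14 mm high, on the bench to the right; origin at the centre of its underside; a bystander
- marker: blue and black marker pen, 128 mm long, 11 mm thick, lying on the bench to the right; origin at the centre of its underside; a bystander
- beaker: clear plastic beaker, 62 mm across, 70 mm high, on the bench to the right; origin at the centre of its underside; a bystander
- cabinet_corner (a point): nearest corner, on top of the 110 mm high sill, of the big fixed open-fronted grey cabinet behind the mat; its front runs from here away from the robot and to the left, along the horizontal direction (0.5, 0.866), and its right side wall runs from here along (0.866, -0.5) and rises to 0.9 m. The arm starts to the right of that wall: come round in front of this corner, between cabinet and robot.

How it is judged (in metres and radians):
On the way, in this order (a step that is already met when the one before it is completed fails the run):
1. the first (beside the blue-capped vial) stopper in order is pressed home (more than 3.2 mm of its 4.5 mm) (((y of blue_vial_mid in the frame of block above 0 m and value of joint stopper1 above 0.0032 m) or (y of blue_vial_mid in the frame of block below 0 m and value of joint stopper5 above 0.0032 m))).
2. the second stopper in order is pressed home (more than 3.2 mm of its 4.5 mm) (((y of blue_vial_mid in the frame of block above 0 m and value of joint stopper2 above 0.0032 m) or (y of blue_vial_mid in the frame of block below 0 m and value of joint stopper4 above 0.0032 m))).
3. the third stopper in order is pressed home (more than 3.2 mm of its 4.5 mm) (((y of blue_vial_mid in the frame of block above 0 m and value of joint stopper3 above 0.0032 m) or (y of blue_vial_mid in the frame of block below 0 m and value of joint stopper3 above 0.0032 m))).
4. the fourth stopper in order is pressed home (more than 3.2 mm of its 4.5 mm) (((y of blue_vial_mid in the frame of block above 0 m and value of joint stopper4 above 0.0032 m) or (y of blue_vial_mid in the frame of block below 0 m and value of joint stopper2 above 0.0032 m))).
5. the last (beside the black-capped vial) stopper in order is pressed home (more than 3.2 mm of its 4.5 mm) (((y of blue_vial_mid in the frame of block above 0 m and value of joint stopper5 above 0.0032 m) or (y of blue_vial_mid in the frame of block below 0 m and value of joint stopper1 above 0.0032 m))).
At the end, for the whole second after the job is handed in: all five stoppers are pressed in by more than 3.2 mm of 4.5 mm; the block is at rest, level and within 20 mm of its starting place; both vials stand upright within 20 mm of theirs, and the timer, petri dish, marker and beaker within 30 mm of theirs (value of joint each of stopper1, stopper2, stopper3, stopper4, stopper5 above 0.0032 m and distance of each of block, blue_vial_mid, black_vial_mid from where it was at the start of the episode below 0.02 m and angle between block's own z axis and vertical below 0.05 rad and linear speed of block below 0.02 m/s and angle between each of blue_vial_mid, black_vial_mid's own z axis and vertical below 0.15 rad and distance of each of timer, petri, marker, beaker from where it was at the start of the episode below 0.03 m); the robot touches nothing.
It fails at once if the block is lifted, tipped or shifted (more than 20 mm, or 0.12 rad) (distance of block from where it was at the start of the episode above 0.02 m or angle between block's own z axis and vertical above 0.12 rad).
It fails at once if the fingers press on the block or its stoppers with more than 40 N (contact force between the fingers and block above 40 N).
It fails at once if between the first stopper and the last the hand rises off the row (grasp point more than 80 mm above the block's top, which is fingertips about 60 mm above it) (value of joint any of stopper1, stopper2, stopper3, stopper4, stopper5 above 0.0032 m and not (value of joint each of stopper1, stopper2, stopper3, stopper4, stopper5 above 0.0032 m) and z of the grasp point in the frame of block above 0.116 m).
It fails at once if a vial is moved by more than 20 mm or tipped (distance of any of blue_vial_mid, black_vial_mid from where it was at the start of the episode above 0.02 m or angle between any of blue_vial_mid, black_vial_mid's own z axis and vertical above 0.3 rad).
It fails at once if another thing on the bench is moved by more than 30 mm (distance of any of timer, petri, marker, beaker from where it was at the start of the episode above 0.03 m).
It also fails if it takes over 38 s, if anything falls off the work surface, if the arm or the gripper's body presses on something with over 40 N, if the wrist force passes 120 N, or if a joint passes its speed limit or range.

### The arm

A 7-joint arm with a two-finger parallel gripper is mounted at the origin on a cart in front of the work surface, level with it; the furniture and walls round the work are solid. World frame = base frame: x ahead of the robot, y to its left, z up, the work surface at z = 0. Lengths are in mm, angles in rad, forces in N, time in s.
With the tool pointing down it reaches from about 400 to 875 mm from the base axis. Payload 19.3 kg.
Tool frame: the origin (TCP) lies midway between the tips of the shut fingers; the grasp point (between the pads) lies 19 mm behind it; z points along the fingers, y is the direction in which the jaws open and shut (so a half turn about z gives the same grasp; the last joint's range is limited). The gripper opens to 85 mm and grips with 20 to 120 N. Pads are 22 mm wide; open, the fingers measure 114 mm over their backs; the gripper's body (76 mm by 85 mm) begins 54 mm behind the grasp point. The pads swing forward as they close: fully open they stand 13 mm farther back than shut.
Start: joints at [-1.303, 0.521, -0.036, 1.599, 0.021, 1.021, -0.113], TCP at [207.151, 589.664, 231.291] pointing down, gripper open.
Joint ranges: [-2.91, 2.91], [-0.3, 2.13], [-1.5, 1.42], [0.17, 2.43], [-1.26, 4.41], [0.16, 1.93], [-2.52, 2.52]. Speed limits (rad/s): [1.89, 1.89, 2.39, 2.39, 3.01, 3.01, 3.01].

### API

Orientations are given as a unit quaternion [x, y, z, w].
In Python, from station import get_obs, imaging, robot gives the robot as it stands.
- The arm moves only by the tool move_arm, never from a script. Its argument "motion" is one flat list of numbers, 4 for each row, row after row: the shift along the tool's x, y, z in cm, then the turn about the tool's z in rad. In form: [dx, dy, dz, spin, dx, dy, dz, spin, ...]. A call has exactly 10 rows; each row is the pose to reach, as a shift and turn from the pose commanded when the call began, along the tool's axes at that moment; what a row does not reach only later rows make up. A row lasts 1/8 s, in which the tool goes at most 62.5 mm and 10.7 degrees, less where a joint would pass 70% of its speed; a pose out of reach is approached as far as the arm can. A call with a gripper value outside its range is refused whole. "gripper" is the opening, from 0 (shut) to 1 (fully open), set as the call begins (left out, the last holds). The fingers move at their own pace and stop on an object; "force" is the grip in N (left out, the last holds). Time passes only in rows, so rows that repeat a pose let the fingers close, or fill a call up. It gives the time, the measured TCP pose, the force and the opening at its end, in the units of the state.
- get_obs(): the state, without advancing time (a new reading comes with each control period).
- imaging.get_image(name): name is "side" or "top"; returns the picture (480x640x3 uint8, blue, green, red); there is no depth.
- imaging.camera_model(name): a dict with "vertical_fov" (degrees; the focal length in pixels is half the picture's height over the tangent of half this angle, whatever the lens; pixels are square), "cx", "cy" (the principal point, pixels), "xyz" and "orientation" of the camera in the world. Camera axes: x right, y up, looking along -z (the intrinsics and any distortion apply to the point x, -y, -z); pixel columns grow to the right and rows downward; lengths in mm; the calibration is good to about 2 mm. A picture is of the moment at which its call begins. camera_model takes no time and is no camera call.
- robot.job_done(): hands the job in, once; it reports no verdict.
The state is a dict: "time_s": time; "q": joint angles; "qd": joint speeds; "effort": joint torques, N m; "eef_pos": TCP position; "orientation": TCP orientation; "contact_force": force on the tool from outside, world axes, zero at the start; "ft_torque": the same for the moment, N m; "width": finger opening in mm.
Only numpy, scipy, OpenCV 4.12 (cv2) and the standard library are available. Lean on these libraries where they do the work, as an engineer would, in place of code of your own. Each camera call takes 0.05 s, during which the arm holds its last target. There are 200 camera calls.

## Working session

There is one attempt and no reset: what is moved stays moved. The work goes in short steps, Python scripts to look and compute and a tool call to move; the robot and the scene stay as the last step left them, time stands still between calls to the robot, and variables do not carry over. Pictures are saved under pics/ and viewed, about 8 in all and at most 12, crops included, and the job is handed in when it is done.

Besides the shell and the picture viewer there is one more tool, called in YAML: its name, and indented under it one key for each argument. move_arm: Moves the arm, as the interface text tells. Its arguments: {"type":"object","properties":{"motion":{"type":"array","items":{"type":"number"}},"gripper":{"type":"number"},"force":{"type":"number"}},"required":["motion"]}

```bash
ls; mkdir -p pics; python3 - <<'E'
from station import get_obs, imaging, robot
import cv2
o=get_obs()
for k,v in o.items(): print(k,v)
for n in ("top","side"):
    print(imaging.camera_model(n)); cv2.imwrite(f"pics/{n}0.png",imaging.get_image(n))
E
```

```text
pics
time_s 0.0
q [-1.30319118  0.52200282 -0.0363126   1.59999253  0.02118716  1.02109298
 -0.11276511]
qd [-1.50156283e-04  4.13347227e-04 -1.38506131e-04 -2.97525610e-04
 -9.37594713e-04  1.60840971e-05 -6.53117312e-04]
effort [ 9.57711973e-05 -9.27098322e+01  1.97992824e+00 -3.69951510e+01
  1.78295636e-02  7.98442808e-03  1.23787436e-05]
eef_pos [207.06562587 589.3534746  230.73840484]
orientation [ 1.68098105e-01  9.85770114e-01 -5.52748100e-04 -5.60552183e-05]
contact_force [-0.64410991 -0.93602942 -0.23033562]
ft_torque [-0.03820429  0.0483158  -0.0328226 ]
width 85.2417281996304
{'vertical_fov': 52.80188647479387, 'cx': 318.63555527540063, 'cy': 240.46387912658926, 'xyz': array([ 326.21051678, -217.18481038, 1084.23658071]), 'orientation': array([ 0.04698422, -0.05417425, -0.69850423,  0.71200385])}
{'vertical_fov': 51.79755940894175, 'cx': 317.6670653421358, 'cy': 241.28801881256942, 'xyz': array([  93.90722398, -929.98609966,  601.16859437]), 'orientation': array([ 0.46078683, -0.11075464, -0.20235304,  0.85700767])}
```

View pics/top0.png

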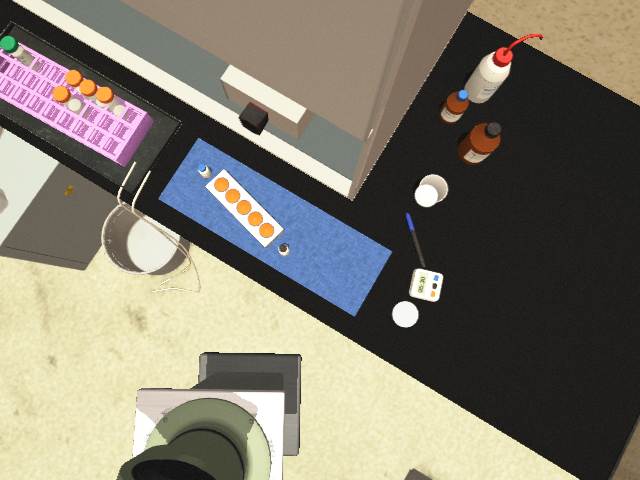

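View pics/side0.png

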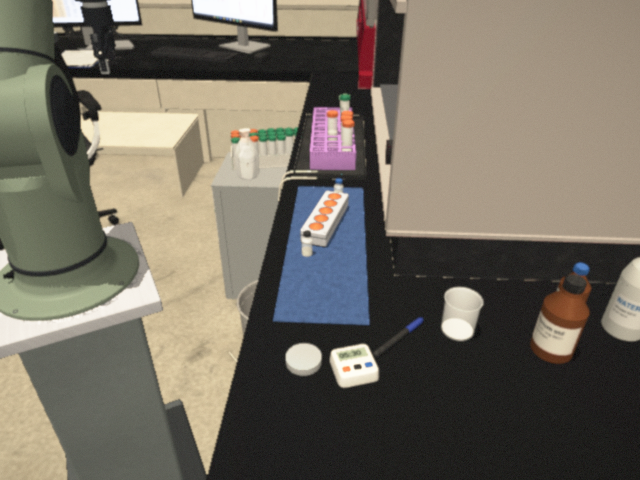

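The top view shows the blue-capped vial at (204,171), the five orange stoppers from (221,185) to (267,230), and the black-capped vial at (284,249). The side view shows the gripper at about (105,45), on the far left. That doesn't fit the note that the arm starts to the right of the wall, so I'll measure and check it.

```bash
cat > h.py <<'E'
import numpy as np, cv2
from scipy.spatial.transform import Rotation as R
from station import get_obs, imaging, robot
def cam(n):
    m=imaging.camera_model(n); return m,240/np.tan(np.radians(m['vertical_fov']/2)),R.from_quat(m['orientation'])
def proj(n,p):
    m,f,r=cam(n); c=r.inv().apply(np.asarray(p)-m['xyz']); return np.round([m['cx']+f*c[0]/-c[2], m['cy']-f*c[1]/-c[2]],1)
def cast(n,uv,z):
    m,f,r=cam(n); d=r.apply([(uv[0]-m['cx'])/f,-(uv[1]-m['cy'])/f,-1]); return m['xyz']+d*(z-m['xyz'][2])/d[2]
def orange(img,roi):
    x0,y0,x1,y1=roi; h=cv2.cvtColor(img,cv2.COLOR_BGR2HSV)
    k=cv2.inRange(h,(5,130,120),(22,255,255)); b=np.zeros_like(k); b[y0:y1,x0:x1]=k[y0:y1,x0:x1]
    n,_,s,c=cv2.connectedComponentsWithStats(b)
    return [(c[i],s[i,4]) for i in range(1,n) if s[i,4]>15]
E
python3 - <<'E'
from h import *
np.set_printoptions(precision=1,suppress=True)
T=cv2.imread('pics/top0.png');S=cv2.imread('pics/side0.png')
t=[c for c,_ in orange(T,(195,165,290,250))]; s=[c for c,_ in orange(S,(295,185,355,250))]
P=np.array([cast('top',c,43) for c in t]);print(np.array(t));print(P)
print(np.array(s));print(np.array([cast('side',c,43) for c in s]))
d=P[-1]-P[0];print('len',np.linalg.norm(d),'dir',d/np.linalg.norm(d))
for n,u,z in [('blue',(204,168),54),('black',(284,246),54),('corner',(352,197),110)]: print(n,cast('top',u,z))
for u in [(352,197),(20,0),(470,10)]: print(cast('top',u,110))
o=get_obs();p=o['eef_pos'];print('tcp',proj('side',p),proj('top',p),R.from_quat(o['orientation']).as_matrix())
print('mirror',proj('side',[p[0],-p[1],p[2]]))
E
```

```text
[[221.2 184.1]
 [232.3 195.6]
 [243.6 206.9]
 [254.8 218.4]
 [266.3 229.9]]
[[ 597.9   -9.    43. ]
 [ 572.4  -34.6   43. ]
 [ 547.4  -60.4   43. ]
 [ 522.4  -86.    43. ]
 [ 497.3 -111.8   43. ]]
[[334.  196. ]
 [327.6 206.6]
 [320.7 217.8]
 [315.9 225.8]]
[[ 598.   -17.4   43. ]
 [ 560.4  -56.3   43. ]
 [ 523.6  -93.8   43. ]
 [ 499.  -119.3   43. ]]
len 143.79174467824345 dir [-0.7 -0.7  0. ]
blue [630.4  28.2  54. ]
black [ 461.3 -152.2   54. ]
corner [ 558.8 -293.   110. ]
[ 558.8 -293.   110. ]
[982.4 433.7 110. ]
[ 984.4 -548.6  110. ]
tcp [108.9  73.4] [-163.5  372.2] [[-0.9  0.3 -0. ]
 [ 0.3  0.9 -0. ]
 [-0.  -0.  -1. ]]
mirror [265.3 353.3]
```

The calibration agrees with the pictures. The gripper really does start on the left, not the right, so I'll come in from the left and stay high. First I'll check the height of the white bottle there and work out the moves.

```bash
cat >> h.py <<'E'
def rel(p,ang=None,o=None):
    """cm shift in tool axes (and spin) from present pose to world p with tool x at world angle ang"""
    o=o or get_obs(); M=R.from_quat(o['orientation']).as_matrix(); v=M.T@(np.asarray(p)-o['eef_pos'])/10
    s=None
    if ang is not None: s=-(ang-np.arctan2(M[1,0],M[0,0])); s=(s+np.pi)%(2*np.pi)-np.pi
    return np.round(v,2),s
E
python3 - <<'E'
from h import *
np.set_printoptions(precision=2,suppress=True)
m,f,r=cam('side')
for u in [(248,178),(245,130),(235,133),(345,97),(330,112)]:
    d=r.apply([(u[0]-m['cx'])/f,-(u[1]-m['cy'])/f,-1])
    for y in (350,450,550): print(u,m['xyz']+d*(y-m['xyz'][1])/d[1])
A=np.array([207,589,231.]);B=np.array([598,-10,330.])
for p in (A+[0,0,100],(A*.5+B*.5),[598,-10,330],[598,-10,120]): print(p,rel(p,np.radians(45.6)))
E
```

```text
(248, 178) [507.7  350.   -51.62]
(248, 178) [ 540.03  450.   -102.62]
(248, 178) [ 572.36  550.   -153.62]
(245, 130) [510.44 350.    96.71]
(245, 130) [542.98 450.    57.3 ]
(245, 130) [575.52 550.    17.89]
(235, 133) [480.73 350.    92.94]
(235, 133) [510.95 450.    53.24]
(235, 133) [541.17 550.    13.53]
(345, 97) [830.3  350.   146.46]
(345, 97) [887.83 450.   110.94]
(345, 97) [945.36 550.    75.42]
(330, 112) [780.21 350.   108.03]
(330, 112) [833.82 450.    69.5 ]
(330, 112) [887.44 550.    30.97]
[207. 589. 331.] (array([ -0.01,  -0.05, -10.02]), np.float64(2.0079138315848484))
[402.5 289.5 280.5] (array([-28.38, -21.82,  -4.95]), np.float64(2.0079138315848484))
[598, -10, 330] (array([-56.75, -43.6 ,  -9.87]), np.float64(2.0079138315848484))
[598, -10, 120] (array([-56.75, -43.58,  11.13]), np.float64(2.0079138315848484))
```

move_arm:
  motion: [-4.5,-3.5,-2,0.18,-9.2,-7.1,-3,0.36,-13.9,-10.7,-3,0.54,-18.6,-14.3,-3,0.72,-23.3,-17.9,-3,0.9,-28,-21.5,-3,1.08,-32.7,-25.1,-3,1.26,-37.4,-28.7,-3,1.44,-42.1,-32.3,-3,1.62,-46.8,-36,-3,1.8]
  gripper: 0

```text
time_s: 1.35
eef_pos: [530.1, 93.3, 261.3]
orientation: [0.878, 0.479, 0.0, -0.0]
contact_force: [1.1, 0.4, 0.4]
width: -0.1
```

```bash
python3 - <<'E'
from h import *
o=get_obs();print(o['time_s'],o['eef_pos'],o['width'],o['contact_force'],o['q'])
print(rel([598,-10.5,130],np.radians(45.6),o),rel([598,-10.5,80],np.radians(45.6),o))
E
```

```text
1.35 [530.09325006  93.31210623 261.31223499] -0.12421184150610579 [1.0591615  0.393461   0.39787912] [-0.67798702  0.39058899  0.52851578  1.81462124 -0.23069912  0.99755604
 -0.62870115]
(array([-5.05, 11.33, 13.13]), np.float64(0.20243121269086517)) (array([-5.05, 11.33, 18.13]), np.float64(0.20243121269086517))
```

move_arm:
  motion: [-1.2,2.8,1,0.1,-2.5,5.7,3,0.2,-3.8,8.5,6,0.2,-5,11.3,10,0.2,-5.05,11.3,14,0.2,-5.05,11.3,17,0.2,-5.05,11.3,18.1,0.2,-5.05,11.3,18.1,0.2,-5.05,11.3,18.1,0.2,-5.05,11.3,18.1,0.2]

```text
time_s: 2.6
eef_pos: [598.1, -8.2, 81.3]
orientation: [0.92, 0.391, 0.001, 0.0]
contact_force: [-0.3, 0.5, 0.9]
width: -0.1
```

```bash
python3 - <<'E'
from h import *
o=get_obs();print(o['time_s'],o['eef_pos'],o['width'],o['contact_force'],o['q'])
print(rel([598,-10.5,80],np.radians(45.6),o))
T=imaging.get_image('top');S=imaging.get_image('side')
p=o['eef_pos'];print(proj('top',p),proj('side',p),'stopper1 pred',proj('side',[598,-10.5,43]),proj('top',[598,-10.5,43]))
a=cv2.resize(T[130:280,150:350],None,fx=4,fy=4,interpolation=3);b=cv2.resize(S[130:270,250:400],None,fx=4,fy=4,interpolation=3)
cv2.imwrite('pics/t1.png',a);cv2.imwrite('pics/s1.png',b)
E
```

```text
2.6 [598.09806283  -8.23889699  81.33362555] -0.14010908547315112 [-0.310177    0.45618873  0.92114155] [-0.37946017  0.72408391  0.43790562  1.8042007  -0.44538276  0.71083074
 -0.46227289]
(array([-0.17,  0.15,  0.13]), np.float64(0.008096769396549242))
[217.5 179.3] [332.6 179.9] stopper1 pred [332.6 194.8] [221.9 184. ]
```

View pics/s1.png

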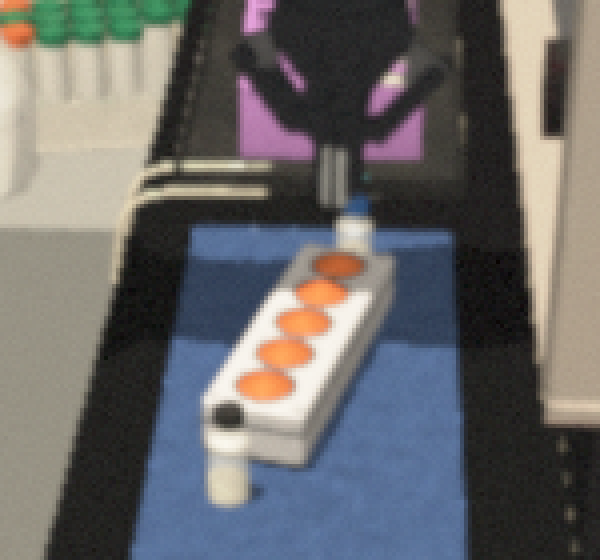

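View pics/t1.png

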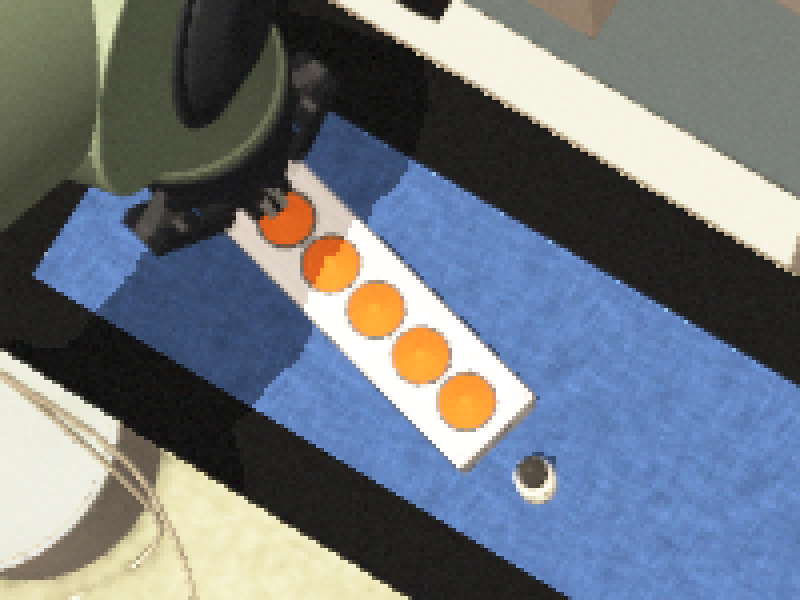

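The shut fingertips appear at (333,181) in the side view and (218,181) in the top view, within 2 px of the projected TCP. They're above stopper 1 next to the blue vial, so I'll come down slowly while watching the force.

move_arm:
  motion: [-0.1,0.1,1,0,-0.1,0.1,2,0,-0.1,0.1,2.8,0,-0.1,0.1,3.1,0,-0.1,0.1,3.3,0,-0.1,0.1,3.4,0,-0.1,0.1,3.4,0,-0.1,0.1,3.4,0,-0.1,0.1,3.4,0,-0.1,0.1,3.4,0]

```text
time_s: 3.95
eef_pos: [597.6, -9.8, 46.4]
orientation: [0.92, 0.391, 0.0, 0.0]
contact_force: [0.1, -0.1, 0.3]
width: -0.3
```

move_arm:
  motion: [0,0,0.05,0,0,0,0.1,0,0,0,0.15,0,0,0,0.2,0,0,0,0.25,0,0,0,0.3,0,0,0,0.35,0,0,0,0.35,0,0,0,0.35,0,0,0,0.35,0]

```text
time_s: 5.2
eef_pos: [597.6, -9.8, 42.8]
orientation: [0.92, 0.391, -0.0, -0.0]
contact_force: [-0.7, 0.4, 0.5]
width: -0.1
```

move_arm:
  motion: [0,0,0.03,0,0,0,0.06,0,0,0,0.09,0,0,0,0.12,0,0,0,0.15,0,0,0,0.18,0,0,0,0.2,0,0,0,0.2,0,0,0,0.2,0,0,0,0.2,0]

```text
time_s: 6.45
eef_pos: [597.7, -9.8, 41.4]
orientation: [0.92, 0.391, 0.0, -0.0]
contact_force: [-3.3, -0.2, 13.7]
width: -0.1
```

Stopper 1 is home: the tip is at z = 41.4 (41.5 expected) and reads 14 N. On to the next one with a small hop.

move_arm:
  motion: [0,0,-0.6,0,0,0,-1.1,0,-1.8,0,-1.1,0,-3.6,0,-1.1,0,-3.6,0,-0.9,0,-3.6,0,-0.5,0,-3.6,0,-0.3,0,-3.6,0,-0.15,0,-3.6,0,0,0,-3.6,0,0,0]

```text
time_s: 7.7
eef_pos: [572.8, -35.6, 41.3]
orientation: [0.92, 0.391, 0.0, -0.0]
contact_force: [-3.2, 0.9, 14.8]
width: 0.2
```

move_arm:
  motion: [0,0,-0.6,0,0,0,-1.1,0,-1.8,0,-1.1,0,-3.6,0,-1.1,0,-3.6,0,-0.9,0,-3.6,0,-0.5,0,-3.6,0,-0.3,0,-3.6,0,-0.15,0,-3.6,0,0,0,-3.6,0,0,0]

```text
time_s: 8.95
eef_pos: [547.9, -61.5, 41.3]
orientation: [0.92, 0.391, 0.0, -0.0]
contact_force: [-3.3, -0.9, 15.8]
width: -0.2
```

move_arm:
  motion: [0,0,-0.6,0,0,0,-1.1,0,-1.8,0,-1.1,0,-3.6,0,-1.1,0,-3.6,0,-0.9,0,-3.6,0,-0.5,0,-3.6,0,-0.3,0,-3.6,0,-0.15,0,-3.6,0,0,0,-3.6,0,0,0]

```text
time_s: 10.2
eef_pos: [522.9, -87.5, 41.3]
orientation: [0.92, 0.391, 0.0, 0.0]
contact_force: [-2.4, -0.4, 15.2]
width: -0.0
```

move_arm:
  motion: [0,0,-0.6,0,0,0,-1.1,0,-1.8,0,-1.1,0,-3.6,0,-1.1,0,-3.6,0,-0.9,0,-3.6,0,-0.5,0,-3.6,0,-0.3,0,-3.6,0,-0.15,0,-3.6,0,0,0,-3.6,0,0,0]

```text
time_s: 11.45
eef_pos: [497.9, -113.4, 41.3]
orientation: [0.92, 0.391, 0.0, -0.0]
contact_force: [-3.3, 0.2, 16.4]
width: 0.0
```

move_arm:
  motion: [0,0,-2,0,0,0,-6,0,0,0,-11,0,0,0,-16,0,2,-2,-20,0,6,-6,-20,0,10,-10,-20,0,14,-14,-20,0,18,-18,-20,0,20,-20,-20,0]

```text
time_s: 12.7
eef_pos: [491.7, 172.8, 240.5]
orientation: [0.92, 0.393, -0.0, -0.0]
contact_force: [0.2, -0.9, -0.4]
width: -0.1
```

```bash
python3 - <<'E'
from h import *
np.set_printoptions(precision=1,suppress=True)
o=get_obs();print(o['time_s'],o['eef_pos'],o['contact_force'])
T=imaging.get_image('top');S=imaging.get_image('side')
print(np.array([c for c,_ in orange(T,(195,165,290,250))]))
cv2.imwrite('pics/t2.png',cv2.resize(T[130:280,150:350],None,fx=4,fy=4,interpolation=3));cv2.imwrite('pics/s2.png',cv2.resize(S[160:270,260:380],None,fx=5,fy=5,interpolation=3))
E
```

```text
12.7 [491.7 172.8 240.5] [ 0.2 -0.9 -0.4]
[[221.1 184.2]
 [232.2 195.7]
 [243.6 207. ]
 [255.  218.2]
 [266.1 230. ]]
```

View pics/s2.png

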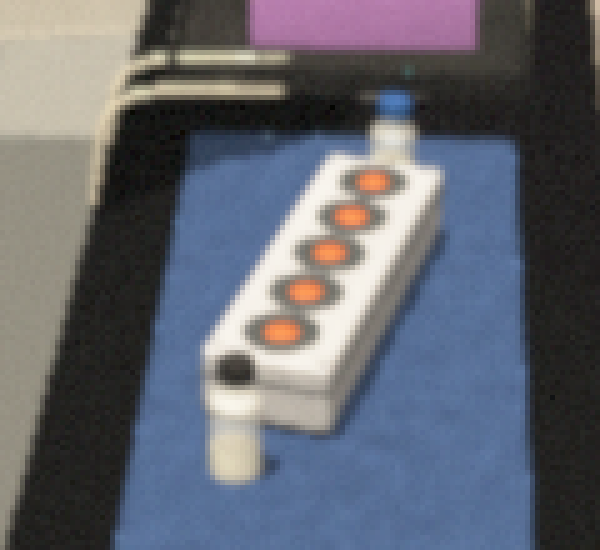

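View pics/t2.png

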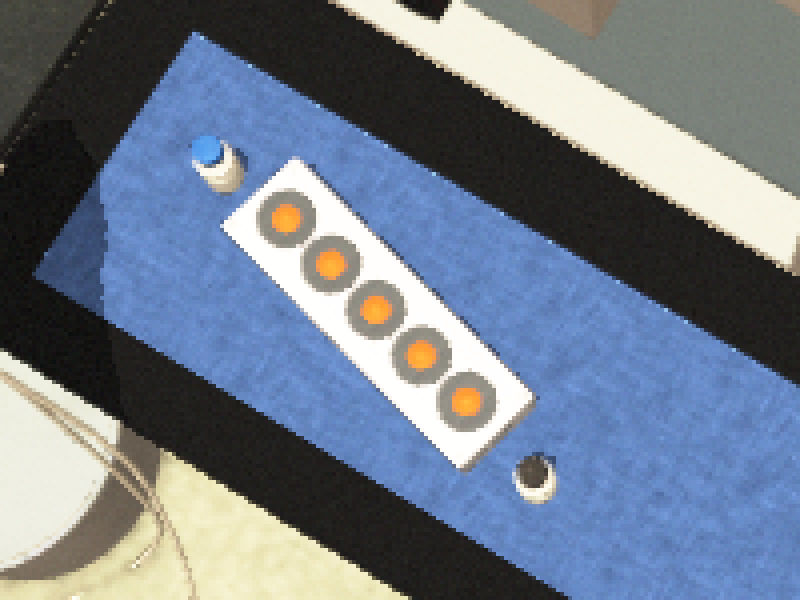

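All five stoppers look equally sunk, with grey rims around the small orange tops from (286,218) to (466,402) in the top crop. Their centres haven't moved by more than 0.2 px, and both vials are upright. Handing in.

```bash
python3 -c "
from station import robot,get_obs
print(robot.job_done(), get_obs()['time_s'])"
```

```text
the job is handed in; nothing more can be done
the job is handed in; nothing more can be done
```

I pressed all five stoppers in order, from the blue-capped end to the black-capped end, with the fingers shut. Between stoppers the fingertips rose only about 11 mm. The job was handed in at about 13 s; the hand-in reports no verdict.

**Last checks:**
- **Stoppers:** at each one the tip stopped at z = 41.3–41.4 mm (41.5 mm expected when fully home) with a steady 14–16 N. I read force only at the end of each move, so brief peaks were not seen. The final pictures show all five equally sunk.
- **Block and vials:** the stopper centres are within 0.2 px of where they started, so the block did not shift. Both vials stand upright where they were.
- **Bystanders:** the arm stayed well clear of the timer, petri dish, marker and beaker, but I did not measure them again at the end.
- **Robot:** it was clear of everything, with contact force back to about zero.

**Disagreements:**
- The task says the arm starts to the right of the cabinet wall. The state and the side picture both showed it on the left, so I came in from the left and did not go round the corner.
- Stopper positions from the side view alone differed from the top view by about 8 mm in y. I used the top view, and the close-up look confirmed it.

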